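Swap slide holders in the light-curing unit and hold the next one in

TASK

The slide holder standing in the slot of the small light-curing unit is finished: lift it out, stand it upright on its foot in the free groove of the slotted rack and let go of it. Then take the holder that was waiting in the rack, pass it down through the unit's slot and press it against the spring lift inside until its collar sits on the unit's lid; the lamp burns only while the holder is held down, so finish with it still in the gripper, pressed home in the slot. Leave the short slot plug in its groove, and do not knock over or push about the bottles and the specimen pot.

Things in the scene. Friction and masses are not known exactly. Their poses are not given: they have to be found in the camera images.
- unit: light-curing unit, a white box with a grey lid, 104 x 132 mm (x, y) and 100 mm high, fixed to the table; a dial and a switch on its front (-x) side. Origin: centre of its underside on the table, z up. The slot in its lid runs along its y axis; stands turned by up to 0.3 rad
- unit_slot (a point): centre of the slot's mouth, level with the lid's top, 100 mm above the table; axes as the unit. The slot is 12 mm wide (x) and 38 mm long (y), so 2 mm larger than a holder's blade both ways, with a 3 mm bevel round its mouth, and 42 mm deep. Fully in, a holder's collar lies on the lid and its origin is 70 mm below this point
- lift (a joint): spring lift inside the unit under the slot, on which the foot of a holder in the slot rests; 0 = up (the holder then stands with its collar 18 mm above the lid), grows in m as it is pressed down; 0.018 when the collar of a holder lies on the lid. It pushes back up with 3 N at 0 and about 6 N at 0.018, and pushes the holder up again if it is let go
- rack: wooden rack, a block 166 x 70 mm (x, y) and 34 mm high, fixed to the table, with three grooves across it; origin: centre of its underside, z up; turned by up to 0.3 rad
- rack_groove0 (a point): centre of the mouth of groove 0 of the rack (nearest the robot), level with the rack's top 34 mm above the table; axes as the rack. Groove 13 mm wide (x), 39 mm long (y), 28 mm deep, 3 mm bevel; grooves lie 60 mm apart along the rack's x. The origin of a holder that stands in it is 28 mm below this point
- rack_groove1 (a point): centre of the mouth of groove 1 of the rack (the middle one), level with the rack's top 34 mm above the table; axes as the rack. Groove 13 mm wide (x), 39 mm long (y), 28 mm deep, 3 mm bevel; grooves lie 60 mm apart along the rack's x. The origin of a holder that stands in it is 28 mm below this point
- rack_groove2 (a point): centre of the mouth of groove 2 of the rack (farthest from the robot), level with the rack's top 34 mm above the table; axes as the rack. Groove 13 mm wide (x), 39 mm long (y), 28 mm deep, 3 mm bevel; grooves lie 60 mm apart along the rack's x. The origin of a holder that stands in it is 28 mm below this point
- finished_holder: white upright slide holder, same after a half turn about z. Origin: centre of the foot's underside; z up, x thickness, y width. Blade with glass slide 10 x 36 mm (x, y), z 0 to 70; collar 22 x 48, z 70 to 74; grip tab 10 x 32, z 74 to 118: grip across its 10 mm (along x) about 100 mm above the origin. 70 g. At the start in the unit's slot on the raised lift, origin 48 mm above the table
- waiting_holder: white upright slide holder, same after a half turn about z. Origin: centre of the foot's underside; z up, x thickness, y width. Blade with glass slide 10 x 36 mm (x, y), z 0 to 70; collar 22 x 48, z 70 to 74; grip tab 10 x 32, z 74 to 118: grip across its 10 mm (along x) about 100 mm above the origin. 70 g. At the start in a groove at one end of the rack, origin 6 mm above the table
- slot_plug: black plug for the slot, a short block 10 x 36 mm with a 22 x 48 mm flange and a round knob, 51 mm high in all; it stands in the groove at the other end of the rack and stays there. Origin: centre of its underside
- dropper_bottle: white dropper bottle with a pointed nozzle, 36 mm across, 106 mm high, standing left of the work; bystander; origin: centre of its underside
- amber_bottle: small amber bottle with a black cap, 29 mm across, 61 mm high, standing behind the work on the left; bystander; origin: centre of its underside
- specimen_pot: specimen pot with a red lid, 49 mm across, 58 mm high, standing behind the work; bystander; origin: centre of its underside
Not all that is in view belongs to the job. Leave any orange or red look-alike of the waiting_holder alone.

How it is judged:
By the outcome, as a careful person would: the job done as asked, in the order asked, and still so for the second after the job is handed in, while the arm keeps its last pose, push and grip.
It also fails if it takes over 64 s, if anything falls off the work surface, if the arm or the gripper's body presses on something with over 40 N, if the wrist force passes 120 N, or if a joint passes its speed limit or range.

ROBOT

A 6-joint arm with a two-finger parallel gripper is mounted at the origin on a cart in front of the work surface, level with it; the furniture and walls round the work are solid. World frame = base frame: x ahead of the robot, y to its left, z up, the work surface at z = 0. Lengths are in m, angles in rad, forces in N, time in s.
With the tool pointing down it reaches from about 0.325 to 0.875 m from the base axis. Payload 4.4 kg.
Tool frame: the origin (TCP) lies on the centre line of the jaws, within the pads' length; the fingertips stand 17 mm ahead of it and the grasp point (between the pads) lies 2 mm behind it; z points along the fingers, y is the line along which they close (so a half turn about z gives the same grasp; the last joint's range is limited). The gripper opens to 85 mm and grips with 20 to 120 N. Pads are 22 mm wide; open, the fingers measure 114 mm over their backs; the gripper's body (76 mm by 85 mm) begins 54 mm behind the grasp point. The pads swing forward as they close: fully open they stand 13 mm farther back than shut.
Start: joints at [-1.399, 0.207, 1.542, -0, 1.393, -0.15], TCP at [0.182, -0.545, 0.248] pointing down, gripper open.
Joint ranges: [-2.73, 2.73], [-0.86, 2.22], [0.23, 2.46], [-1.11, 4.25], [0.08, 2.63], [-2.82, 2.82]. Speed limits (rad/s): [2.79, 2.79, 3.14, 3.14, 3.14, 3.14].

INTERFACE

Orientations are given as a unit quaternion [x, y, z, w].
In Python, from rig import sense, grab_frame, camera_params, close_job, regions_of, mark_of gives the robot as it stands.
- The arm moves only by the tool send_rows, never from a script. Its argument "steps" is a list that holds one entry, the list of rows, each a list of 7 numbers: the finger opening in cm, from 0 to 8.54, then the shift along the world's x, y, z in cm, then the turn, a rotation vector about the world's x, y, z in rad. A call has 1 to 8 rows; each row shifts and turns the commanded pose from where the row before left it; what a row does not reach is not made up. A row lasts 1/8 s, in which the tool goes at most 62.5 mm and 10.7 degrees, less where a joint would pass 70% of its speed; a pose out of reach is approached as far as the arm can. A call with a gripper value outside its range is refused whole. The fingers move at their own pace and stop on an object; "squeeze" is the grip in N (left out, the last holds). Time passes only in rows, so rows that do not move let the fingers close. It gives the time, the measured TCP pose, the force, the opening and the grip force at its end, in the units of the state.
- sense(): the state, without advancing time (a new reading comes with each control period).
- grab_frame(name): name is "side" or "top" or "wrist"; returns the picture (400x640x3 uint8, red, green, blue); there is no depth.
- camera_params(name): a dict with "camera_matrix" (3x3 intrinsics, pixels), "R" (3x3) and "t" (3): a world point X has camera coordinates R X + t. Camera axes: x right, y down, z forward; pixel columns grow to the right and rows downward; lengths in m; the calibration is good to about 2 mm. A picture is of the moment at which its call begins: read the wrist's pose just before it. camera_params takes no time and is no camera call; for the wrist camera it gives the pose at the moment of the call.
- close_job(): hands the job in; it is judged then, once.
Trained networks look in the newest picture that a camera, given by its name, has taken for a name from the list of things; names that differ only in an ending like _2 or _b are one class to them, and where a whole thing is asked for, a point or a joint stands for the part that bears it (a point fixed in the world has none). Each returns a list of dicts, best first, with "conf" (0 to 1); they miss things now and then, are a little off and sometimes report something else, mostly with a low value. They report only what shows in the picture. A call takes as long as a camera call. They do not tell look-alikes from the thing itself.
- regions_of(camera, query): "region" (400x640 bool, what is visible of it) and "position" ([row, column] in pixels, amid what is visible of it).
- mark_of(camera, query): "position" ([row, column] in pixels: a listed point, or the origin of a listed thing).
The state is a dict: "clock": time; "q": joint angles; "joint_vel": joint speeds; "joint_torque": joint torques, N m; "eef_pos": TCP position; "tool_rot": TCP orientation; "contact_force": force on the tool from outside, world axes, zero at the start; "wrist_torque": the same for the moment, N m; "width": finger opening in m; "gripper_force": force on a finger pad.
Only numpy, scipy, OpenCV 4.12 (cv2) and the standard library are available. Lean on these libraries where they do the work, as an engineer would, in place of code of your own. Each camera call takes 0.05 s, during which the arm holds its last target. There are 200 camera calls.

## Working session

There is one attempt and no reset: what is moved stays moved. The work goes in short steps, Python scripts to look and compute and a tool call to move; the robot and the scene stay as the last step left them, time stands still between calls to the robot, and variables do not carry over. Pictures are saved under pics/ and viewed, at most 10 in all, crops included, and the job is handed in when it is done.

Besides the shell and the picture viewer there is one more tool, called as name([rows], argument=value, ...), one row to a line, values as JSON. send_rows: Moves the arm, as the interface text tells. Its arguments: {"type":"object","properties":{"steps":{"type":"array"},"squeeze":{"type":"number"}},"required":["steps"]}

```bash
mkdir -p pics; ls
cat > h.py <<'E'
import numpy as np, cv2
from rig import *
def ray(cam,rc):
    p=camera_params(cam);K,R,t=[np.array(p[k]) for k in("camera_matrix","R","t")]
    d=R.T@np.linalg.solve(K,[rc[1],rc[0],1.]);return -R.T@t,d
def onz(cam,rc,z):
    o,d=ray(cam,rc);return o+d*(z-o[2])/d[2]
def proj(cam,X):
    p=camera_params(cam);c=np.array(p["R"])@X+np.array(p["t"]);u=np.array(p["camera_matrix"])@c;return u[1]/u[2],u[0]/u[2]
def shot(cam,name,box=None,s=1):
    im=grab_frame(cam)
    v=im if box is None else im[box[0]:box[1],box[2]:box[3]]
    cv2.imwrite("pics/"+name,cv2.resize(v,None,fx=s,fy=s,interpolation=cv2.INTER_CUBIC)[:,:,::-1]);return im
E
python3 - <<'E'
from h import *
np.set_printoptions(precision=4,suppress=True)
a=shot("side","a.png");b=shot("top","b.png")
for c in("top","side"):
  o,d=ray(c,(200,320));print(c,o,d/np.linalg.norm(d))
Z=dict(unit_slot=.1,rack_groove0=.034,rack_groove1=.034,rack_groove2=.034,finished_holder=.048,waiting_holder=.006,slot_plug=.006,dropper_bottle=0,amber_bottle=0,specimen_pot=0,rack=0,unit=0)
for c in("top","side"):
  for n,z in Z.items():
    for m in mark_of(c,n)[:3]: print(c,n,np.round(m["position"],1),round(m["conf"],2),onz(c,m["position"],z))
print(sense()["clock"])
E
```

```text
pics
top [0.4522 0.0485 0.9085] [ 0.1479 -0.0222 -0.9888]
side [ 0.3502 -0.9249  0.6363] [ 0.2022  0.8483 -0.4894]
top unit_slot [239.1 439.3] 0.63 [ 0.5031 -0.1977  0.1   ]
top rack_groove0 [245.4 293. ] 0.95 [0.4886 0.082  0.034 ]
top rack_groove0 [275.2 295.6] 0.86 [0.429  0.0752 0.034 ]
top rack_groove0 [216.3 294.9] 0.85 [0.5481 0.0798 0.034 ]
top rack_groove1 [245.4 293. ] 0.95 [0.4886 0.082  0.034 ]
top rack_groove1 [275.2 295.6] 0.86 [0.429  0.0752 0.034 ]
top rack_groove1 [216.3 294.9] 0.85 [0.5481 0.0798 0.034 ]
top rack_groove2 [245.4 293. ] 0.95 [0.4886 0.082  0.034 ]
top rack_groove2 [275.2 295.6] 0.86 [0.429  0.0752 0.034 ]
top rack_groove2 [216.3 294.9] 0.85 [0.5481 0.0798 0.034 ]
top finished_holder [238.  433.2] 0.79 [ 0.5083 -0.2011  0.048 ]
top finished_holder [242.2 437.2] 0.62 [ 0.5    -0.2091  0.048 ]
top waiting_holder [265.6 349.5] 0.76 [ 0.45   -0.0359  0.006 ]
top waiting_holder [273.5 245.5] 0.72 [0.4299 0.1797 0.006 ]
top waiting_holder [240.3 434.8] 0.72 [ 0.5062 -0.2166  0.006 ]
top slot_plug [272.6 295.6] 0.78 [0.4336 0.0762 0.006 ]
top dropper_bottle [
[... 1112 characters left out ...]
er [253.2 274.5] 0.88 [ 0.4436 -0.0514  0.006 ]
side waiting_holder [212.5 258.9] 0.82 [0.4325 0.148  0.006 ]
side waiting_holder [251.4 337.1] 0.73 [ 0.5882 -0.0862  0.006 ]
side slot_plug [228.4 259.7] 0.68 [0.424  0.0671 0.006 ]
side slot_plug [194.7 263.3] 0.29 [0.4584 0.2467 0.006 ]
side dropper_bottle [194.2 262.8] 0.72 [0.4584 0.2614 0.    ]
side amber_bottle [194.1 359.7] 0.62 [0.7341 0.1783 0.    ]
side amber_bottle [192.  262.2] 0.3 [0.4586 0.2758 0.    ]
side amber_bottle [218.2 352.1] 0.24 [0.6712 0.0558 0.    ]
side specimen_pot [218.2 353.3] 0.58 [0.6743 0.0549 0.    ]
side rack [194.7 262.3] 0.54 [0.4565 0.2587 0.    ]
side unit [289.3 313.6] 0.92 [ 0.5042 -0.1958  0.    ]
1.3
```

Run:
```python
import cv2,numpy as np
a=cv2.imread("pics/a.png")[120:340,200:420];b=cv2.imread("pics/b.png")[110:330,180:480]
cv2.imwrite("pics/ac.png",cv2.resize(a,None,fx=2.6,fy=2.6,interpolation=2));cv2.imwrite("pics/bc.png",cv2.resize(b,None,fx=2.6,fy=2.6,interpolation=2))
```

```text
(no output)
```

View pics/ac.png

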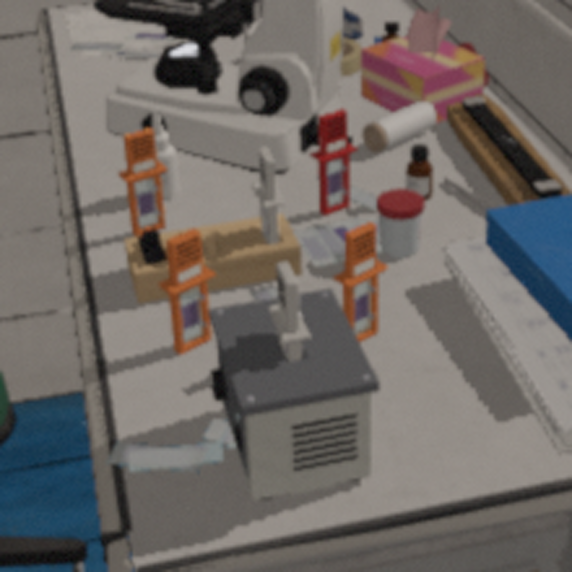

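View pics/bc.png

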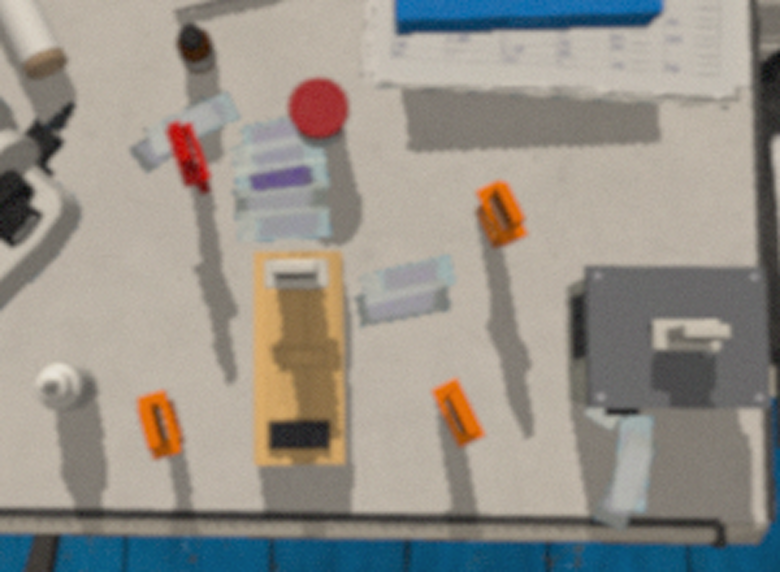

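The white holders are at crop b (690,335) in the unit, which is the finished one, and (295,272) in the rack's far groove 2, which is the waiting one. The three orange ones, at (160,425), (458,412) and (502,215), and the red one at (190,157) stand on the table, so they're look-alikes to leave alone. The plug is in groove 0 at (300,435), so groove 1 is free. Next I'll get the yaws.

Run:
```python
from h import *
np.set_printoptions(precision=4,suppress=True)
s=sense();print(s["eef_pos"],s["tool_rot"],s["width"])
im=grab_frame("top")
for n,z in(("rack",.034),("unit",.1)):
  r=regions_of("top",n)[0];m=r["region"].astype(np.uint8)
  if n=="unit":
    hsv=cv2.cvtColor(im,cv2.COLOR_RGB2HSV);m=((im.max(2)<125)&(cv2.dilate(m,np.ones((5,5)))>0)).astype(np.uint8);m=cv2.morphologyEx(m,cv2.MORPH_OPEN,np.ones((7,7)))
  c=max(cv2.findContours(m,0,1)[0],key=cv2.contourArea)[:,0]
  P=np.array([onz("top",(v+0.,u+0.),z)[:2] for u,v in c]).astype(np.float32)
  print(n,r["conf"],cv2.minAreaRect(P*1000))
for c in("top","side"):
  for n in("finished_holder","waiting_holder"):
    for r in regions_of(c,n)[:5]: print(c,n,r["position"],r["conf"],r["region"].sum())
p=camera_params("wrist");s=sense()
R=np.array(p["R"]);print("cam in world",-R.T@np.array(p["t"])-s["eef_pos"],R)
```

```text
[ 0.1818 -0.5455  0.2483] [ 0.9871  0.1602 -0.     -0.    ] 0.08557025174108857
rack 0.71 ((485.5587158203125, 80.68680572509766), (167.63511657714844, 70.52143859863281), 1.2213587760925293)Traceback (most recent call last):
  File "<stdin>", line 9, in <module>
ValueError: max() iterable argument is empty
```

Run:
```python
from h import *
np.set_printoptions(precision=4,suppress=True)
im=grab_frame("top");print(im[215:225,410:415].mean((0,1)),im[212:270:6,470])
reg=im[205:272,400:478].astype(int);m0=np.zeros((400,640),np.uint8)
m0[205:272,400:478]=((abs(reg-im[218,415].astype(int)).max(2)<25))
m=cv2.morphologyEx(m0,cv2.MORPH_OPEN,np.ones((5,5)))
c=max(cv2.findContours(m,0,1)[0],key=cv2.contourArea)[:,0]
P=np.array([onz("top",(v,u),.1)[:2] for u,v in c]).astype(np.float32)
print(cv2.minAreaRect(P*1000))
p=camera_params("wrist");s=sense()
R=np.array(p["R"]);print("cam in world",-R.T@np.array(p["t"])-s["eef_pos"],R,p["camera_matrix"])
```

```text
[108.4  106.62 107.  ] [[140 135 129]
 [113 112 112]
 [106 105 106]
 [105 106 106]
 [104 101 102]
 [109 110 111]
 [100 100 101]
 [104 102 104]
 [106 103 106]
 [124 120 116]]
((501.8475341796875, -193.81143188476562), (102.50191497802734, 144.88580322265625), 1.0190850496292114)
cam in world [0.0769 0.0265 0.1252] [[ 0.3156 -0.9489 -0.0003]
 [-0.8997 -0.2994  0.3176]
 [-0.3014 -0.1    -0.9482]] [[280.2089   0.     319.8429]
 [  0.     280.2089 200.5373]
 [  0.       0.       1.    ]]
```

send_rows([
  [[8.5, 4, 4.3, 0.4, 0, 0, 0.156], [8.5, 4, 4.3, 0.4, 0, 0, 0.156], [8.5, 4, 4.3, 0.4, 0, 0, 0.156], [8.5, 4, 4.3, 0.4, 0, 0, 0.156], [8.5, 4, 4.3, 0.4, 0, 0, 0.156], [8.5, 4, 4.3, 0.4, 0, 0, 0.156], [8.5, 4, 4.3, 0.4, 0, 0, 0.156], [8.5, 4, 4.3, 0.4, 0, 0, 0.156]],
], squeeze=30)

```text
clock: 2.5
eef_pos: [0.503, -0.2, 0.2807]
tool_rot: [0.706, 0.709, 0.0, 0.0]
contact_force: [1.2, -1.4, -0.0]
width: 0.0849
gripper_force: 0.0
```

Run:
```python
from h import *
np.set_printoptions(precision=4,suppress=True)
shot("wrist","w1.png")
for n,z in(("unit_slot",.1),("finished_holder",.048),("unit",0)):
  for m in mark_of("wrist",n)[:2]: print(n,m,onz("wrist",m["position"],z))
for r in regions_of("wrist","finished_holder")[:2]: print(r["position"],r["conf"],r["region"].sum())
```

```text
unit_slot {'position': [184.4, 316.7], 'conf': 0.59} [ 0.5013 -0.1979  0.1   ]
finished_holder {'position': [170.7, 318.5], 'conf': 0.9} [ 0.501  -0.1958  0.048 ]
unit {'position': [167.2, 322.0], 'conf': 0.92} [ 0.5046 -0.2025  0.    ]
[186.6, 320.9] 0.59 967
```

View pics/w1.png

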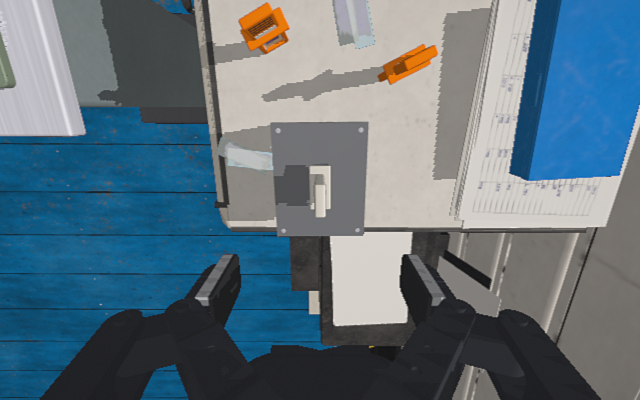

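The wrist view shows the unit's lid with screws near (278,129), (360,129), (364,231) and (280,231). The white holder is at (320,190). I'll work out the yaw and tab position from a fit.

Run:
```python
from h import *
np.set_printoptions(precision=4,suppress=True)
im=grab_frame("wrist");g=im.astype(int)
m=((abs(g-g[140,300]).max(2)<18)).astype(np.uint8);m[:110]=0;m[245:]=0;m[:,:262]=0;m[:,380:]=0
m=cv2.morphologyEx(m,cv2.MORPH_OPEN,np.ones((3,3)))
c=max(cv2.findContours(m,0,1)[0],key=cv2.contourArea)[:,0]
P=np.array([onz("wrist",(v,u),.1)[:2] for u,v in c]).astype(np.float32)
print(cv2.minAreaRect(P*1000))
w=((g.min(2)>185)).astype(np.uint8);w[:155]=0;w[225:]=0;w[:,:296]=0;w[:,345:]=0
cv2.imwrite("pics/t.png",cv2.resize(im[110:245,260:385,::-1],None,fx=4.4,fy=4.4,interpolation=2))
for b in range(160,222,3): print(b,np.flatnonzero(w[b])[[0,-1]] if w[b].any() else None,end=' ')
```

```text
((501.19097900390625, -199.05184936523438), (103.90194702148438, 131.4857635498047), 0.6566553115844727)
160 None 163 None 166 [312 331] 169 [312 331] 172 [312 331] 175 [326 331] 178 [326 331] 181 [328 331] 184 [320 331] 187 [319 331] 190 [319 331] 193 [319 331] 196 [319 331] 199 [319 331] 202 [319 331] 205 [313 331] 208 [319 326] 211 [319 326] 214 [319 326] 217 None 220 None
```

View pics/t.png

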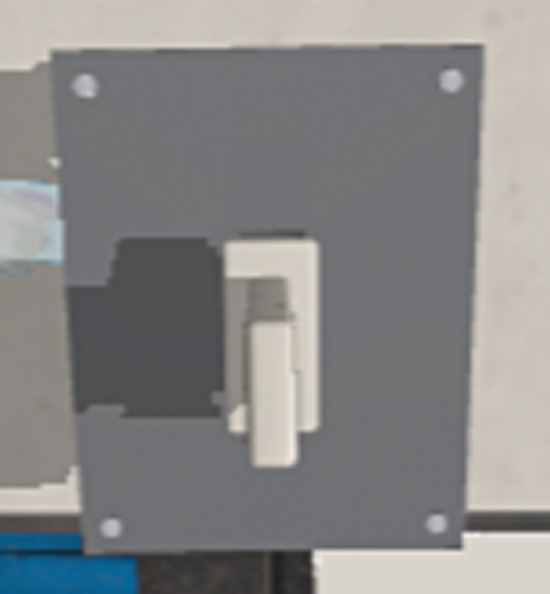

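The crop shows a collar spanning x 311–332 and y 164–208, with the tab top at x 317–327. All of it is nearly aligned with the world axes.

Run:
```python
from h import *
np.set_printoptions(precision=4,suppress=True)
f=lambda x,y:(110+y/4.4,260+x/4.4)
for x,y in((225,240),(319,240),(319,430),(228,430)): print("collar",onz("wrist",f(x,y),.122))
for x,y in((250,322),(290,322),(297,466),(253,466)): print("tab",onz("wrist",f(x,y),.166))
s=sense();print(s["eef_pos"],s["tool_rot"],s["contact_force"])
```

```text
collar [ 0.4916 -0.1757  0.122 ]
collar [ 0.5134 -0.1758  0.122 ]
collar [ 0.5139 -0.2227  0.122 ]
collar [ 0.4917 -0.2227  0.122 ]
tab [ 0.4978 -0.1837  0.166 ]
tab [ 0.5058 -0.1837  0.166 ]
tab [ 0.5074 -0.2147  0.166 ]
tab [ 0.4982 -0.2147  0.166 ]
[ 0.5012 -0.2021  0.2801] [ 0.7079  0.7063 -0.0004 -0.0002] [-0.2201 -0.8787 -0.069 ]
```

send_rows([
  [[6, 0.1, 0.25, -3.5, 0, 0, 0.012], [6, 0, 0, -5, 0, 0, 0], [6, 0, 0, -3.5, 0, 0, 0], [6, 0, 0, -1.4, 0, 0, 0], [0, 0, 0, 0, 0, 0, 0], [0, 0, 0, 0, 0, 0, 0], [0, 0, 0, 0, 0, 0, 0], [0, 0, 0, 0, 0, 0, 0]],
], squeeze=50)

```text
clock: 3.8
eef_pos: [0.5038, -0.1998, 0.1479]
tool_rot: [0.703, 0.711, 0.0, 0.002]
contact_force: [0.4, -1.1, 1.9]
width: 0.0094
gripper_force: 50.1
```

```bash
python3 -c "
from h import *
s=sense();print({k:np.round(s[k],4) for k in s if k[0]!='j'})"
```

```text
{'clock': np.float64(3.8), 'q': array([-5.3690e-01,  2.4030e-01,  1.7223e+00, -6.0000e-04,  1.1756e+00,
       -5.4790e-01]), 'eef_pos': array([ 0.5038, -0.1998,  0.1479]), 'tool_rot': array([7.031e-01, 7.111e-01, 1.000e-04, 1.700e-03]), 'contact_force': array([ 0.3845, -1.0784,  1.9482]), 'wrist_torque': array([-0.2545,  0.0244,  0.0264]), 'gripper_force': np.float64(50.085), 'width': np.float64(0.0094)}
```

send_rows([
  [[0, 0, 0, 2, 0, 0, 0], [0, 0, 0, 5, 0, 0, 0], [0, 0, 0, 5, 0, 0, 0], [0, -0.5, 5, 0.5, 0, 0, 0.01], [0, -0.5, 5, 0, 0, 0, 0], [0, -0.5, 5, 0, 0, 0, 0], [0, -0.3, 5, 0, 0, 0, 0], [0, 0, 0, 0, 0, 0, 0]],
])

```text
clock: 4.8
eef_pos: [0.4842, 0.0042, 0.2714]
tool_rot: [0.698, 0.716, 0.0, -0.0]
contact_force: [0.8, -0.2, -0.6]
width: 0.0092
gripper_force: 50.3
```

Run:
```python
from h import *
np.set_printoptions(precision=4,suppress=True)
s=sense();print({k:np.round(s[k],4) for k in s if k[0]!='j'})
im=shot("wrist","w2.png")
for m in mark_of("wrist","rack_groove1")[:3]: print(m,onz("wrist",m["position"],.034))
for m in mark_of("wrist","waiting_holder")[:3]: print(m,onz("wrist",m["position"],.006))
r=regions_of("wrist","rack")
if r:
  m=r[0]["region"].astype(np.uint8);print(r[0]["conf"])
  c=max(cv2.findContours(m,0,1)[0],key=cv2.contourArea)[:,0]
  P=np.array([onz("wrist",(v,u),.034)[:2] for u,v in c]).astype(np.float32)
  print(cv2.minAreaRect(P*1000))
```

```text
{'clock': np.float64(4.8), 'q': array([-0.1709, -0.0081,  1.7279,  0.0011,  1.4218, -0.1975]), 'eef_pos': array([0.4842, 0.0042, 0.2714]), 'tool_rot': array([ 0.6977,  0.7164,  0.0004, -0.0003]), 'contact_force': array([ 0.8271, -0.1585, -0.5708]), 'wrist_torque': array([-0.0277, -0.057 , -0.0265]), 'gripper_force': np.float64(50.3478), 'width': np.float64(0.0092)}
{'position': [113.5, 323.5], 'conf': 0.73} [0.487  0.0759 0.034 ]
{'position': [116.9, 275.0], 'conf': 0.72} [0.427  0.0705 0.034 ]
{'position': [112.4, 370.3], 'conf': 0.7} [0.5448 0.0784 0.034 ]
{'position': [26.7, 283.5], 'conf': 0.94} [0.4364 0.1744 0.006 ]
{'position': [223.7, 394.1], 'conf': 0.77} [ 0.5982 -0.0823  0.006 ]
{'position': [111.0, 364.2], 'conf': 0.66} [0.5416 0.0788 0.006 ]
0.95
((486.32647705078125, 75.40604400634766), (166.9718780517578, 71.57953643798828), 1.5643092393875122)
```

View pics/w2.png

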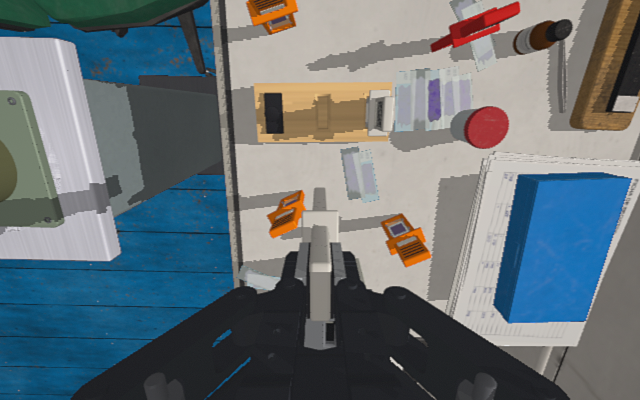

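The view shows the rack with the plug at (273,112), the free groove at (323,112) and the waiting holder at (380,112). The arm was still settling, so I'll measure once more at rest.

Run:
```python
from h import *
np.set_printoptions(precision=4,suppress=True)
s=sense();print(s["eef_pos"],s["tool_rot"],s["joint_vel"])
im=shot("wrist","w3.png",(70,160,245,405),5)
for m in mark_of("wrist","rack_groove1")[:3]: print(m,onz("wrist",m["position"],.034))
r=regions_of("wrist","rack")
m=r[0]["region"].astype(np.uint8)
c=max(cv2.findContours(m,0,1)[0],key=cv2.contourArea)[:,0]
P=np.array([onz("wrist",(v,u),.034)[:2] for u,v in c]).astype(np.float32)
print(cv2.minAreaRect(P*1000))
```

```text
[0.485  0.0003 0.2713] [ 0.6999  0.7142 -0.0001  0.0002] [-0.0165  0.0041  0.0002  0.0003  0.0008  0.002 ]
{'position': [110.6, 271.3], 'conf': 0.8} [0.423  0.0767 0.034 ]
{'position': [106.3, 368.5], 'conf': 0.73} [0.5424 0.0839 0.034 ]
{'position': [106.8, 323.2], 'conf': 0.61} [0.4868 0.0823 0.034 ]
((484.44012451171875, 79.73069763183594), (165.6813507080078, 69.83692932128906), 1.7857588529586792)
```

View pics/w3.png

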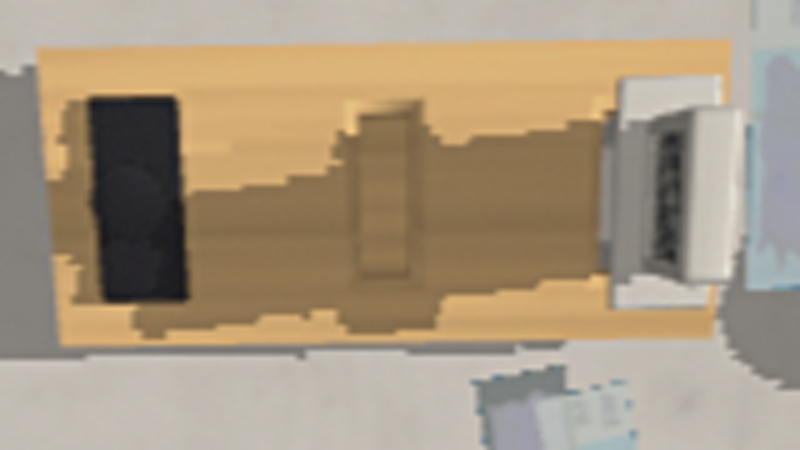

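The crop shows rack corners (38,48), (732,40), (712,337) and (60,345). The groove mouth's outer bevel runs x 346–424 and y 100–285.

Run:
```python
from h import *
np.set_printoptions(precision=4,suppress=True)
f=lambda x,y:(70+y/5-.4,245+x/5-.4)
P=np.array([onz("wrist",f(x,y),.034)[:2] for x,y in((38,48),(732,40),(712,337),(60,345))]);print(P,P.mean(0),cv2.minAreaRect((P*1000).astype(np.float32)))
G=np.array([onz("wrist",f(x,y),.034)[:2] for x,y in((346,100),(424,100),(420,285),(350,285))]);print(G,G.mean(0))
C=np.array([onz("wrist",f(x,y),.080)[:2] for x,y in((620,78),(722,75),(712,305),(613,307))]);print("waiting collar",C,C.mean(0))
T=np.array([onz("wrist",f(x,y),.124)[:2] for x,y in((695,106),(743,106),(733,280),(688,283))]);print("waiting tab",T,T.mean(0))
```

```text
[[0.4016 0.1119]
 [0.5667 0.1167]
 [0.5685 0.0475]
 [0.4031 0.0425]] [0.485  0.0797] ((484.9027099609375, 79.59735107421875), (165.67771911621094, 69.48297119140625), 1.6615043878555298)
[[0.4751 0.1018]
 [0.4939 0.1021]
 [0.4941 0.0589]
 [0.4766 0.0586]] [0.4849 0.0803]
waiting collar [[0.5334 0.1046]
 [0.5546 0.1056]
 [0.557  0.0588]
 [0.5352 0.058 ]] [0.5451 0.0817]
waiting tab [[0.5403 0.0971]
 [0.549  0.0972]
 [0.5502 0.0667]
 [0.5418 0.066 ]] [0.5453 0.0817]
```

send_rows([
  [[0, 0, 4, 0, 0, 0, 0.007], [0, 0, 3.95, 0, 0, 0, 0], [0, 0, 0, -4, 0, 0, 0], [0, 0, 0, -4, 0, 0, 0], [0, 0, 0, -3.5, 0, 0, 0], [0, 0, 0, -1, 0, 0, 0], [0, 0, 0, 0, 0, 0, 0], [0, 0, 0, 0, 0, 0, 0]],
])

```text
clock: 6.15
eef_pos: [0.4864, 0.0802, 0.1481]
tool_rot: [0.697, 0.717, 0.001, 0.001]
contact_force: [0.7, 0.5, -0.4]
width: 0.0097
gripper_force: 50.3
```

Run:
```python
from h import *
np.set_printoptions(precision=4,suppress=True)
s=sense();print(s["eef_pos"],s["tool_rot"],s["contact_force"],s["wrist_torque"])
shot("wrist","w4.png",(60,300,220,420),2.5)
```

```text
[0.4864 0.0802 0.1481] [0.6973 0.7168 0.0012 0.0013] [ 0.6885  0.4527 -0.3704] [ 0.097  -0.0225  0.0105]
```

View pics/w4.png

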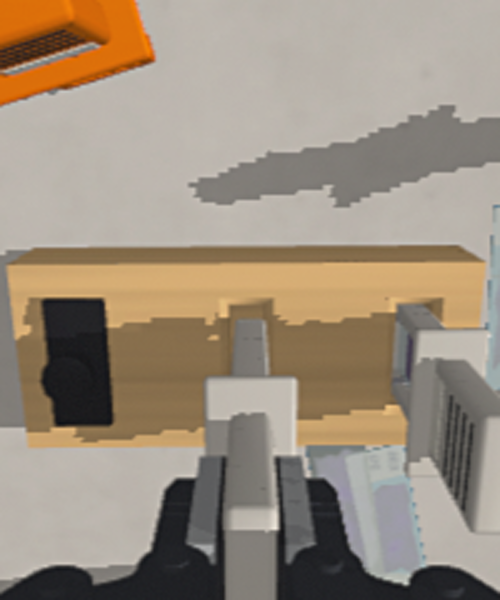

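The held holder's foot at (250,345) is over the free groove, spanning x 220–272. I'll lower it gently.

send_rows([
  [[0, -0.05, 0, -1, 0, 0, 0], [0, 0, 0, -0.6, 0, 0, 0], [0, 0, 0, -0.4, 0, 0, 0], [0, 0, 0, 0, 0, 0, 0]],
])

```text
clock: 6.7
eef_pos: [0.4843, 0.0805, 0.1259]
tool_rot: [0.697, 0.717, -0.0, -0.0]
contact_force: [0.5, -0.8, -1.0]
width: 0.0095
gripper_force: 50.3
```

send_rows([
  [[0, 0, 0, -0.7, 0, 0, 0], [0, 0, 0, -0.7, 0, 0, 0], [0, 0, 0, -0.5, 0, 0, 0], [0, 0, 0, 0, 0, 0, 0]],
])

```text
clock: 7.2
eef_pos: [0.4843, 0.0805, 0.1069]
tool_rot: [0.697, 0.717, -0.0, -0.0]
contact_force: [1.2, 0.5, -0.6]
width: 0.0092
gripper_force: 50.2
```

send_rows([
  [[0, 0, 0, -0.2, 0, 0, 0], [0, 0, 0, -0.1, 0, 0, 0], [0, 0, 0, 0, 0, 0, 0]],
])

```text
clock: 7.58
eef_pos: [0.4848, 0.0804, 0.1063]
tool_rot: [0.697, 0.717, -0.0, 0.0]
contact_force: [-3.8, -0.8, 11.6]
width: 0.0092
gripper_force: 52.2
```

send_rows([
  [[3, 0, 0, 0.1, 0, 0, 0], [3, 0, 0, 0, 0, 0, 0], [3, 0, 0, 0, 0, 0, 0], [3, 0, 0, 3, 0, 0, 0], [3, 0, 0, 5, 0, 0, 0], [3.6, 3, 0.1, 2, 0, 0, 0], [3.6, 3, 0.05, 0, 0, 0, 0], [3.6, 0, 0, 0, 0, 0, 0]],
])

```text
clock: 8.57
eef_pos: [0.5459, 0.0819, 0.2054]
tool_rot: [0.697, 0.717, 0.0, 0.0]
contact_force: [-0.3, -0.4, 0.2]
width: 0.0356
gripper_force: 0.0
```

Run:
```python
from h import *
np.set_printoptions(precision=4,suppress=True)
shot("wrist","d.png")
s=sense();print(s["eef_pos"],s["tool_rot"],s["contact_force"],s["width"])
im=shot("wrist","w5.png",(60,360,200,440),2)
for m in mark_of("wrist","waiting_holder")[:3]: print(m,onz("wrist",m["position"],.006))
```

```text
[0.5443 0.082  0.2047] [ 0.6972  0.7169 -0.0005 -0.0006] [-0.5398 -0.7969 -0.3424] 0.035811786928754835
{'position': [111.0, 404.2], 'conf': 0.76} [0.6323 0.1625 0.006 ]
{'position': [181.4, 320.5], 'conf': 0.67} [0.5427 0.0802 0.006 ]
{'position': [93.1, 225.0], 'conf': 0.66} [0.4368 0.1756 0.006 ]
```

View pics/w5.png

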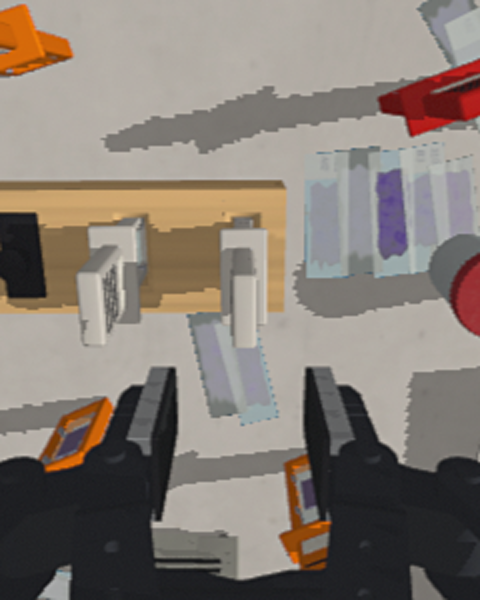

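The finished holder stands upright in groove 1 at (115,285). The waiting holder's collar spans x 221–266 and y 230–322, between the fingers.

Run:
```python
from h import *
np.set_printoptions(precision=4,suppress=True)
f=lambda x,y:(60+y/2-.25,200+x/2-.25)
C=np.array([onz("wrist",f(x,y),.080)[:2] for x,y in((221,230),(266,230),(266,322),(223,322))]);print(C,C.mean(0))
C=np.array([onz("wrist",f(x,y),.124)[:2] for x,y in((234,346),(257,346))]);print(C)
print(sense()["eef_pos"],sense()["clock"])
```

```text
[[0.5327 0.1055]
 [0.5532 0.106 ]
 [0.555  0.0608]
 [0.5344 0.0602]] [0.5438 0.0831]
[[0.5401 0.0683]
 [0.5493 0.0686]]
[0.5431 0.0821 0.2042] 8.725
```

send_rows([
  [[3.6, 0, 0, -4, 0, 0, 0], [3.6, 0, 0, -4, 0, 0, 0], [3.6, 0, 0, -1.8, 0, 0, 0], [3.6, 0, 0, 0, 0, 0, 0], [0, 0, 0, 0, 0, 0, 0], [0, 0, 0, 0, 0, 0, 0], [0, 0, 0, 0, 0, 0, 0], [0, 0, 0, 0, 0, 0, 0]],
], squeeze=60)

```text
clock: 9.72
eef_pos: [0.546, 0.082, 0.1093]
tool_rot: [0.697, 0.717, 0.001, 0.001]
contact_force: [-0.8, 1.1, 6.3]
width: 0.0093
gripper_force: 59.5
```

send_rows([
  [[0, 0, 0, 4.5, 0, 0, 0], [0, 0, 0, 6, 0, 0, 0], [0, 0, 0, 6, 0, 0, 0], [0, -0.85, -5.6, 0, 0, 0, -0.017], [0, -0.85, -5.6, 0, 0, 0, 0], [0, -0.85, -5.6, 0, 0, 0, 0], [0, -0.85, -5.6, 0, 0, 0, 0], [0, -0.85, -5.6, 0, 0, 0, 0]],
])

```text
clock: 10.72
eef_pos: [0.5012, -0.1996, 0.2723]
tool_rot: [0.703, 0.711, 0.0, 0.0]
contact_force: [0.2, 0.7, -1.4]
width: 0.0092
gripper_force: 60.7
```

send_rows([
  [[0, 0, 0, 0, 0, 0, 0], [0, 0, 0, 0, 0, 0, 0], [0, 0, 0, 0, 0, 0, 0]],
])

```text
clock: 11.1
eef_pos: [0.502, -0.1966, 0.2721]
tool_rot: [0.703, 0.712, 0.0, -0.0]
contact_force: [-0.3, 0.2, 0.1]
width: 0.0087
gripper_force: 60.7
```

Run:
```python
from h import *
np.set_printoptions(precision=4,suppress=True)
s=sense();print(s["eef_pos"],s["tool_rot"],s["contact_force"],s["width"])
for m in mark_of("wrist","unit_slot")[:3] if grab_frame("wrist") is not None else []: print(m,onz("wrist",m["position"],.1))
for i in range(3): print(sense()["eef_pos"]); grab_frame("wrist")
```

```text
[ 0.502  -0.1966  0.2721] [ 0.7025  0.7117  0.0001 -0.0003] [-0.303   0.2279  0.0658] 0.008745904367219545
{'position': [191.5, 318.3], 'conf': 0.9} [ 0.4998 -0.2032  0.1   ]
[ 0.5021 -0.1966  0.2722]
[ 0.5021 -0.1967  0.2723]
[ 0.5021 -0.1969  0.2723]
```

send_rows([
  [[0, 0.05, -0.3, -2, 0, 0, 0], [0, 0, 0, -3, 0, 0, 0], [0, 0, 0, -0.9, 0, 0, 0], [0, 0, 0, 0, 0, 0, 0], [0, 0, 0, 0, 0, 0, 0]],
])

```text
clock: 11.98
eef_pos: [0.5032, -0.2014, 0.2147]
tool_rot: [0.703, 0.711, 0.0, 0.001]
contact_force: [-0.5, -0.4, -0.2]
width: 0.0091
gripper_force: 60.7
```

Run:
```python
from h import *
np.set_printoptions(precision=4,suppress=True)
s=sense();print(s["eef_pos"],s["tool_rot"],s["contact_force"])
im=shot("wrist","w6.png",(110,260,240,400),4)
```

```text
[ 0.5032 -0.2014  0.2147] [0.7031 0.7111 0.0003 0.0012] [-0.4546 -0.3881 -0.2493]
```

View pics/w6.png

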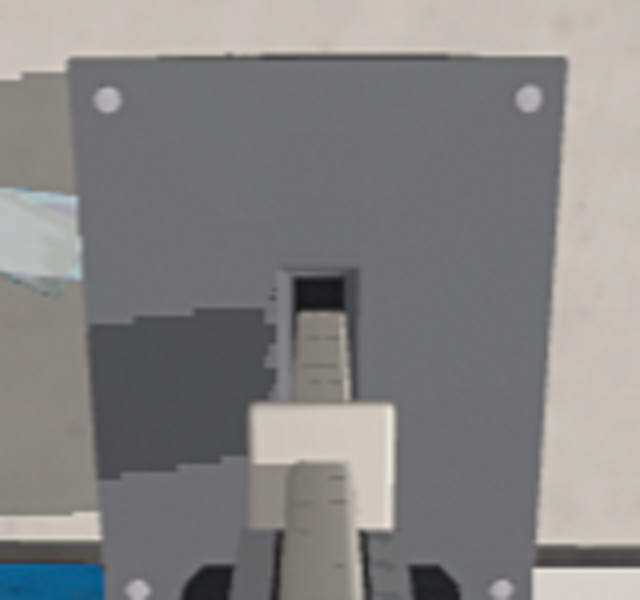

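The blade's foot edge is at crop y≈312, x 296–347. The slot's inner end is at y≈276 and its bevel runs x 280–358.

Run:
```python
from h import *
np.set_printoptions(precision=4,suppress=True)
f=lambda x,y:(110+y/4-.4,240+x/4-.4)
print("bevel",onz("wrist",f(280,266),.1),onz("wrist",f(358,266),.1),"inner",onz("wrist",f(295,277),.097),onz("wrist",f(345,277),.097))
for z in(.110,.1135): print("blade",onz("wrist",f(297,312),z),onz("wrist",f(347,312),z))
print("screws",np.mean([onz("wrist",f(x,y),.1) for x,y in((107,99),(529,98),(501,591),(138,591))],0))
print(sense()["eef_pos"])
```

```text
bevel [ 0.4936 -0.177   0.1   ] [ 0.5107 -0.1769  0.1   ] inner [ 0.4968 -0.1802  0.097 ] [ 0.508  -0.1801  0.097 ]
blade [ 0.4975 -0.1846  0.11  ] [ 0.5082 -0.1845  0.11  ]
blade [ 0.4976 -0.1836  0.1135] [ 0.5081 -0.1835  0.1135]
screws [ 0.5023 -0.1993  0.1   ]
[ 0.5032 -0.2014  0.2148]
```

send_rows([
  [[0, -0.05, 0.25, 0, 0, 0, 0], [0, 0, 0, -0.8, 0, 0, 0], [0, 0, 0, -0.7, 0, 0, 0], [0, 0, 0, -0.5, 0, 0, 0], [0, 0, 0, 0, 0, 0, 0]],
])

```text
clock: 12.65
eef_pos: [0.5018, -0.1983, 0.1926]
tool_rot: [0.703, 0.711, 0.0, -0.0]
contact_force: [0.9, 0.2, -1.7]
width: 0.0092
gripper_force: 60.6
```

send_rows([
  [[0, 0, 0, -1, 0, 0, 0], [0, 0, 0, -1, 0, 0, 0], [0, 0, 0, -1, 0, 0, 0], [0, 0, 0, -0.8, 0, 0, 0], [0, 0, 0, 0, 0, 0, 0]],
])

```text
clock: 13.28
eef_pos: [0.5018, -0.1983, 0.1544]
tool_rot: [0.703, 0.711, 0.0, -0.0]
contact_force: [1.7, 0.2, -2.4]
width: 0.0087
gripper_force: 60.5
```

send_rows([
  [[0, 0, 0, -0.6, 0, 0, 0], [0, 0, 0, -0.6, 0, 0, 0], [0, 0, 0, -0.5, 0, 0, 0], [0, 0, 0, -0.3, 0, 0, 0], [0, 0, 0, 0, 0, 0, 0]],
], squeeze=100)

```text
clock: 13.9
eef_pos: [0.502, -0.1987, 0.1355]
tool_rot: [0.703, 0.711, -0.0, 0.0]
contact_force: [-0.7, 0.1, 4.0]
width: 0.0084
gripper_force: 99.8
```

send_rows([
  [[0, 0, 0, -0.3, 0, 0, 0], [0, 0, 0, -0.2, 0, 0, 0], [0, 0, 0, 0, 0, 0, 0], [0, 0, 0, 0, 0, 0, 0]],
])

```text
clock: 14.4
eef_pos: [0.5022, -0.1987, 0.1334]
tool_rot: [0.703, 0.711, -0.0, 0.0]
contact_force: [-6.0, 3.0, 19.7]
width: 0.0086
gripper_force: 102.2
```

Run:
```python
from h import *
s=sense();print(s["eef_pos"],s["contact_force"],s["width"])
w=shot("wrist","x.png",(110,300,220,420),2);d=shot("side","y.png",(170,320,240,380),2.7)
a=cv2.imread("pics/x.png");b=cv2.imread("pics/y.png");h=max(a.shape[0],b.shape[0])
p=lambda i:cv2.copyMakeBorder(i,0,h-i.shape[0],0,0,0)
o=np.hstack([p(a),p(b)]);print(o.shape);cv2.imwrite("pics/fin.png",o)
```

```text
[ 0.50217342 -0.19873163  0.13335422] [-6.04547638  3.02663257 19.65907878] 0.00864726375867115
(405, 778, 3)
```

View pics/fin.png

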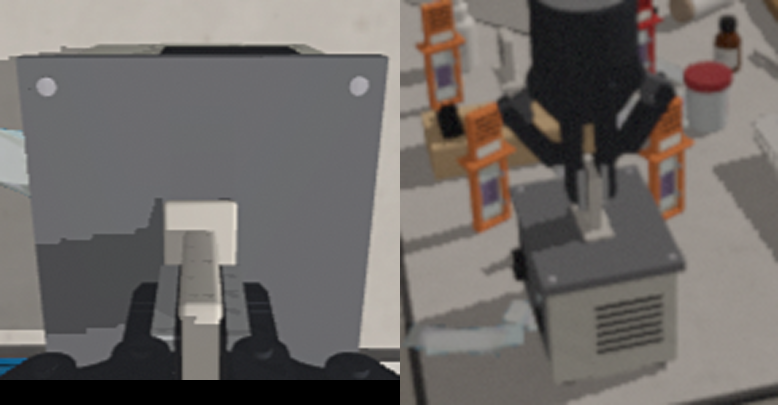

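The collar lies flush on the lid at (200,232) with about 20 N on it, and nothing else has been disturbed. I'll hand it in.

```bash
python3 -c "
from rig import *
print(close_job())"
```

```text
the job is handed in; nothing more can be done
None
```

The job is handed in: the finished holder stands upright in the rack's middle groove, and the waiting holder is in the unit's slot with its collar on the lid, held down by the gripper at about 20 N; the plug, bottles and pot weren't touched.

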